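# Scan the pack bin, then hold its sprung lid open at 60 degrees

### The job

Book out a pack of coffee: take the hand scanner out of its dock, hold it upright about 6 cm above the middle of the square code on the bin's lid, steady for two seconds, and stand it back fully down in its dock while the lid is still shut. Then lift the bin's spring-shut lid to 60 degrees open and finish while holding it there, so that a colleague can reach in; do not let go. Leave the other things on the counter where they stand.

Things in the scene. Friction and masses are not known exactly. Their poses are not given: they have to be found in the camera images.
- bin_lid (a joint): Opening angle of the bin's wooden lid: 0 shut (flat), grows as the front edge rises, 1.047 rad is 60 degrees, stop at 1.75. A spring and the weight always pull it shut: about 3 to 5 N at the handle at every angle; let go, it falls shut.
- bin: Green metal bin, fixed to the counter, 220 mm (its x) x 190 mm (its y) x 130 mm tall, holding paper packs, under a wooden lid 10 mm thick (top 140 mm above the counter when shut). Origin: centre of its underside. The lid is hinged along the bin's y at its +x rim (away from the robot) and its -x (front) edge rises.
- lid_hinge (a point): Middle of the hinge line, 110 mm along the bin's +x from the bin's origin and 130 mm above the counter. Fixed with the bin, same axes; the lid turns about the y axis here.
- lid_handle (a point): Middle of the grip bar of the lid's steel handle: a round bar 12 mm thick, 110 mm long along y, its centre 40 mm above the lid's top face, on two end posts. It lies 180 mm from the hinge line along the lid and 50 mm above it (square to the lid), and moves with the lid; axes of the lid (x from front to hinge, z out of the lid's top). The bar may be pinched from above and can turn between the fingers.
- lid_code (a point): Centre of the square black-and-white code label (56 mm square) on the lid's top face, 85 mm from the hinge line along the lid, midway across. Axes of the lid.
- scanner_centre (a point): Centre (half-way up) of the loose hand scanner, 135 mm tall, 0.16 kg, standing upright in its dock. Below: a black head 32 mm (x) x 46 mm (y) x 42 mm tall, whose window looks straight down from the underside; above it, from 42 to 135 mm up, a grey handle 26 mm (x) x 32 mm (y). z up along the scanner.
- scanner_window (a point): The scanner's window: centre of its underside. It scans along its own -z.
- dock: Black scanner dock, fixed to the counter: an open box 56 mm (x) x 70 mm (y) x 30 mm tall with 6 mm walls and a 6 mm floor (well 44 x 58 mm, 24 mm deep), plus a small flat tab on its -x side. Origin: centre of its underside; the docked scanner stands 6 mm above it, with its x and y along the dock's (it fits only that way round or half a turn from it). Left or right of the bin.
- jug_centre (a point): Centre of a bystander: steel milk jug with a side handle, 76 mm across, 90 mm tall. To be left where it stands.
- cup_centre (a point): Centre of a bystander: white cup with a side handle, 80 mm across, 65 mm tall. To be left where it stands.
- tamper_centre (a point): Centre of a bystander: steel coffee tamper, 58 mm across, 88 mm tall. To be left where it stands.
- jar_centre (a point): Centre of a bystander: amber glass jar with a lid, 84 mm across, 130 mm tall. To be left where it stands.
Mind the look-alikes: they are no part of the job. What is shaped like the part that bears scanner_centre but green or yellow is not meant.

How it is judged (in metres and radians):
On the way, in this order (a step that is already met when the one before it is completed fails the run):
1. the held scanner looks down at the middle of the code from 3 to 10 cm, upright and steady for 1.5 s, with the lid shut (x of lid_code in the frame of scanner_window between -0.015 and 0.015 m and y of lid_code in the frame of scanner_window between -0.015 and 0.015 m and z of lid_code in the frame of scanner_window between -0.1 and -0.03 m and angle between scanner_window's own z axis and vertical below 0.2 rad and linear speed of scanner below 0.03 m/s and contact force between the fingers and scanner above 0.5 N and value of joint bin_lid below 0.05 rad), for 1.5 s.
2. the scanner stands released in its dock, with the lid still shut (x of scanner_window in the frame of dock between -0.012 and 0.012 m and y of scanner_window in the frame of dock between -0.012 and 0.012 m and z of scanner_window in the frame of dock below 0.013 m and angle between scanner_window's own z axis and vertical below 0.2 rad and contact force between the fingers and scanner below 0.1 N and value of joint bin_lid below 0.05 rad), for 0.2 s.
At the end, for the whole second after the job is handed in: The lid stands at 60 degrees (54 to 66), at rest, held by the fingers (more than 0.8 N between fingers and lid), and the scanner stands released, upright and fully down in its dock (within 12 mm of its middle, less than 7 mm off its floor) (value of joint bin_lid between 0.942 and 1.152 rad and velocity of joint bin_lid between -0.1 and 0.1 rad/s and contact force between the fingers and bin_lid above 0.8 N and x of scanner_window in the frame of dock between -0.012 and 0.012 m and y of scanner_window in the frame of dock between -0.012 and 0.012 m and z of scanner_window in the frame of dock below 0.013 m and angle between scanner_window's own z axis and vertical below 0.2 rad and contact force between the fingers and scanner below 0.1 N); the arm keeps its last pose, push and grip.
It fails at once if a bystander is pushed more than 3 cm (distance of any of jug_centre, cup_centre, tamper_centre, jar_centre from where it was at the start of the episode above 0.03 m).
It also fails if it takes over 72 s, if anything falls off the work surface, if the arm or the gripper's body presses on something with over 40 N, if the wrist force passes 120 N, or if a joint passes its speed limit or range.

### The arm

A 6-joint arm with a two-finger parallel gripper is mounted at the origin on the work surface. World frame = base frame: x ahead of the robot, y to its left, z up, the work surface at z = 0. Lengths are in m, angles in degrees, forces in N, time in s.
With the tool pointing down it reaches from about 0.325 to 0.85 m from the base axis. Payload 15.5 kg.
Tool frame: the origin (TCP) lies midway between the tips of the shut fingers; the grasp point (between the pads) lies 19 mm behind it (tcp_to_grasp is the distance from the TCP to the grasp point, in m); z points along the fingers, y is the line along which they close (so a half turn about z gives the same grasp; the last joint's range is limited). The gripper opens to 91 mm and grips with 3 to 60 N. Pads are 32 mm wide; open, the fingers measure 118 mm over their backs; the gripper's body (76 mm by 178 mm) begins 60 mm behind the grasp point.
Start: joints at [-68.898, 28.281, 77.091, -0, 74.628, -5.472], TCP at [0.28, -0.559, 0.214] pointing down, gripper open.
Joint ranges: [-166.48, 166.48], [-47.26, 123.95], [12.59, 153.08], [-70.14, 250.14], [6.76, 159.57], [-176.63, 176.63]. Speed limits (degrees/s): [108.29, 108.29, 147.25, 172.46, 172.46, 172.46].

### API

Orientations are given as a 3x3 rotation matrix whose columns are the frame's x, y, z axes.
In Python, from cell import * gives the robot as it stands.
- The arm moves only by the shell command python3 -m handwheel 'ROWS'. ROWS is JSON, a list of rows, each a list of 3 entries, a list of its own where there are three numbers: the turn, a rotation vector about the tool's x, y, z in rad, then the shift along the tool's x, y, z in mm, then the opening, from 0 (shut) to 1 (fully open). A call has 1 to 8 rows; each row shifts and turns the commanded pose from where the row before left it, along the tool's axes as they then stand; what a row does not reach is not made up. A row lasts 1/10 s, in which the tool goes at most 50 mm and 8.59 degrees, less where a joint would pass 70% of its speed; a pose out of reach is approached as far as the arm can. A call is refused whole if a number of a shift passes 50 or a number of a turn 0.15, either way. A call with a gripper value outside its range is refused whole. The fingers move at their own pace and stop on an object; the grip force is fixed at half the most. Time passes only in rows, so rows that do not move let the fingers close. It gives the time, the measured TCP pose, the force, the opening and the grip force at its end, in the units of the state.
- read_state(): the state, without advancing time (a new reading comes with each control period).
- camera(name): name is "scene" or "top"; returns the picture (420x560x3 uint8, blue, green, red); there is no depth.
- camera_params(name): a dict with "fov_y" (degrees; the focal length in pixels is half the picture's height over the tangent of half this angle, whatever the lens; pixels are square), "cx", "cy" (the principal point, pixels), "rvec" (rotation vector, rad) and "tvec" (3), from world to camera coordinates, as OpenCV has them. Camera axes: x right, y down, z forward; pixel columns grow to the right and rows downward; lengths in m; the calibration is good to about 2 mm. A picture is of the moment at which its call begins. camera_params takes no time and is no camera call.
- hand_in(): hands the job in; it is judged then, once.
The state is a dict: "clock": time; "qpos": joint angles; "joint_vel": joint speeds; "joint_torque": joint torques, N m; "eef_pos": TCP position; "orientation": TCP orientation; "ft_force": force on the tool from outside, world axes, zero at the start; "wrist_torque": the same for the moment, N m; "width": finger opening in m; "gripper_force": force on a finger pad.
Only numpy, scipy, OpenCV 4.12 (cv2) and the standard library are available. Lean on these libraries where they do the work, as an engineer would, in place of code of your own. Each camera call takes 0.05 s, during which the arm holds its last target. There are 200 camera calls.

## Working session

There is one attempt and no reset: what is moved stays moved. The work goes in short steps, Python scripts to look and compute and a shell command to move; the robot and the scene stay as the last step left them, time stands still between calls to the robot, and variables do not carry over. Pictures are saved under pics/ and viewed, at most 10 in all, crops included, and the job is handed in when it is done.

```bash
mkdir -p pics; ls; python3 - <<'E'
from cell import *
import cv2
for n in("scene","top"):
    cv2.imwrite(f"pics/{n}0.png",camera(n)); print(n,camera_params(n))
s=read_state(); print(s)
E
```

```text
pics
scene {'fov_y': 57.07324896843684, 'cx': 278.64779301690055, 'cy': 210.3686102593925, 'rvec': array([ 1.24339723,  2.47358907, -0.75491081]), 'tvec': array([ 0.27294765, -0.30790642,  1.3752649 ])}
top {'fov_y': 51.52708451913958, 'cx': 283.37634400082874, 'cy': 207.46611096672916, 'rvec': array([ 2.1994526 , -2.16554749,  0.08373986]), 'tvec': array([0.03498259, 0.5323697 , 1.11733049])}
{'clock': 0.1, 'qpos': array([-6.88969103e+01,  2.83118194e+01,  7.71241733e+01, -9.44271556e-05,
        7.46283220e+01, -5.47289565e+00]), 'joint_vel': array([-0.01287303, -0.07596246, -0.04834013, -0.06469395, -0.00296643,
       -0.01025817]), 'joint_torque': array([ 9.01833191e-04, -8.80239487e+01, -3.82542515e+01,  7.05638761e-02,
        4.82245046e-02,  1.20776255e-05]), 'eef_pos': array([ 0.27948036, -0.55864168,  0.21338901]), 'orientation': array([[ 8.94341655e-01,  4.47384442e-01, -4.05636210e-04],
       [ 4.47384614e-01, -8.94341049e-01,  1.04664844e-03],
       [ 1.05477114e-04, -1.11753669e-03, -9.99999370e-01]]), 'ft_force': array([ 0.26105655, -0.02841395, -0.55974681]), 'wrist_torque': array([ 0.03971837,  0.05066001, -0.02349207]), 'gripper_force': 0.0, 'width': 0.09118455440946976}
```

View pics/scene0.png

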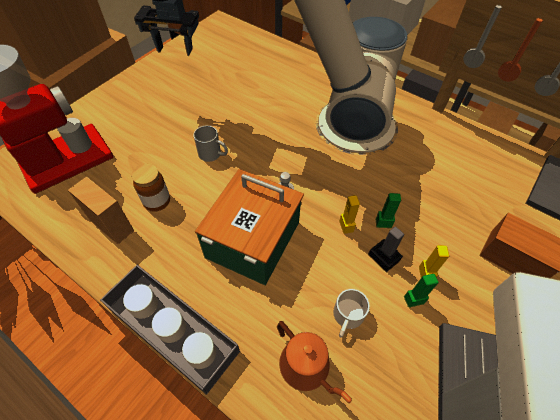

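View pics/top0.png

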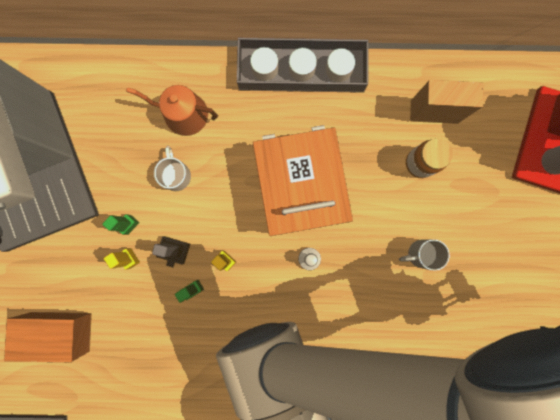

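The scene shows the bin with its code at (246,220) and its handle at (262,187). Candidates for the scanner:
- **Grey on black dock:** scene (388,248) / top (170,250)
- **Green:** scene (390,210) and (422,290)
- **Yellow:** scene (350,214) and (435,262)

By the description I choose the grey and black one. The tamper is at top (309,259), the cup at (171,172), the jug at (430,255) and the jar at (430,157).

```bash
cat > h.py <<'E'
import numpy as np, cv2
from cell import *
def cam(n):
    p=camera_params(n); f=210/np.tan(np.radians(p['fov_y']/2))
    K=np.array([[f,0,p['cx']],[0,f,p['cy']],[0,0,1]]); R=cv2.Rodrigues(p['rvec'])[0]
    return K,R,np.array(p['tvec']).ravel()
def plane(n,uv,z):
    K,R,t=cam(n); uv=np.atleast_2d(uv).astype(float)
    d=np.c_[uv,np.ones(len(uv))]@np.linalg.inv(K).T@R; c=-R.T@t
    return c+d*((z-c[2])/d[:,2])[:,None]
def tri(uvs,uvt):
    Ps=[K@np.c_[R,t] for K,R,t in (cam("scene"),cam("top"))]
    X=cv2.triangulatePoints(*Ps,np.float64(uvs).reshape(2,1),np.float64(uvt).reshape(2,1)); return (X[:3]/X[3]).ravel()
def proj(n,X):
    K,R,t=cam(n); q=(np.atleast_2d(X)@R.T+t)@K.T; return q[:,:2]/q[:,2:]
E
python3 - <<'E'
from h import *
s=cv2.imread("pics/scene0.png");t=cv2.imread("pics/top0.png")
a=cv2.resize(s[215:280,355:420],(390,390),interpolation=cv2.INTER_CUBIC)
b=cv2.resize(t[220:285,135:200],(390,390),interpolation=cv2.INTER_CUBIC)
cv2.imwrite("pics/crop1.png",np.hstack([a,b]))
def quad(im,box,n,z,lo,hi):
    x0,y0,x1,y1=box; h=cv2.cvtColor(im,cv2.COLOR_BGR2HSV)[y0:y1,x0:x1]
    m=cv2.inRange(h,lo,hi); m=cv2.morphologyEx(m,cv2.MORPH_CLOSE,np.ones((7,7)))
    c=max(cv2.findContours(m,0,2)[0],key=cv2.contourArea).reshape(-1,2)+[x0,y0]
    w=plane(n,c,z)[:,:2]; r=cv2.minAreaRect(np.float32(w*1000)); return r
for n,im,b in(("scene",s,(225,200,268,238)),("top",t,(280,150,322,188))):
    print(n,"code",quad(im,b,n,.14,(0,0,150),(180,70,255)))
h=cv2.cvtColor(t,cv2.COLOR_BGR2HSV); print("lid hsv",h[200,275],h[150,330],"wood",h[230,370],h[120,400])
# mask lid
print("lid",quad(t,(240,115,365,245),"top",.14,(0,int(h[200,275][1])-25,60),(int(h[200,275][0])+3,255,255)))
# tamper, cup, jug rough
for nm,ps,pt in(("handle",(262,187),(308,208)),("tamper",(286,178),(309,259))): print(nm,tri(ps,pt))
E
```

```text
scene code ((612.7935180664062, 7.4334716796875), (55.44698715209961, 55.510643005371094), 11.206950187683105)
top code ((615.3394165039062, 5.8253631591796875), (55.893150329589844, 56.29599380493164), 10.81645679473877)
lid hsv [ 13 177 221] [ 13 174 221] wood [ 19 141 221] [ 18 146 198]
lid ((584.4330444335938, 7.4812164306640625), (230.8582305908203, 299.9892578125), 10.172782897949219)
handle [ 0.51990063 -0.01221165  0.16315711]
tamper [ 0.40015329 -0.02029111  0.0759755 ]
```

View pics/crop1.png

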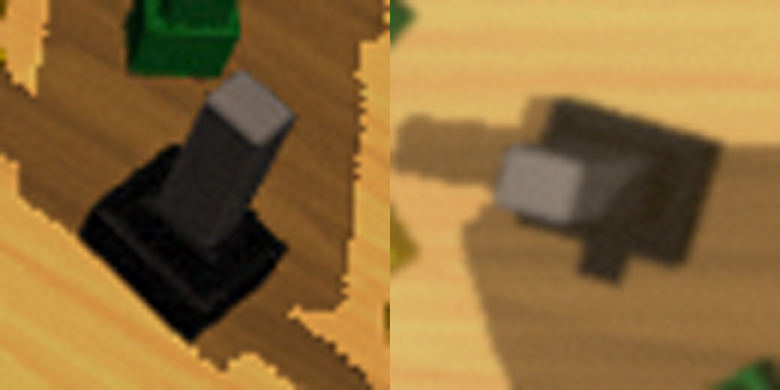

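The crop shows the grey handle on a black dock. Its top face is near top-view pixel (160,250), and the dock's tab points down the image, towards the robot. The bin's yaw is about 11° and both views agree on the code to 3 mm. Next I measure the scanner, the dock and their neighbours.

```bash
python3 - <<'E'
from h import *
s=cv2.imread("pics/scene0.png");t=cv2.imread("pics/top0.png")
def rect(im,box,n,z,lo,hi,k=1):
    x0,y0,x1,y1=box; h=cv2.cvtColor(im,cv2.COLOR_BGR2HSV)[y0:y1,x0:x1]
    m=cv2.inRange(h,lo,hi); m=cv2.morphologyEx(m,cv2.MORPH_OPEN,np.ones((k,k)))
    c=max(cv2.findContours(m,0,1)[0],key=cv2.contourArea).reshape(-1,2)+[x0,y0]
    w=plane(n,c,z)[:,:2]; r=cv2.minAreaRect(np.float32(w*1000)); return [np.round(v,1) for v in r],c.min(0),c.max(0)
print("top-face top",rect(t,(150,238,175,262),"top",.141,(0,0,105),(180,60,255)))
print("top-face scene",rect(s,(380,222,410,242),"scene",.141,(0,0,90),(180,60,255)))
# dock rim corners picked in crop (6x), rim z=.03
T=lambda a:np.array([[ (x-390)/6+135,y/6+220] for x,y in a])
S=lambda a:np.array([[ x/6+355,y/6+215] for x,y in a])
print("dock rim top",plane("top",T([(555,98),(720,145),(685,265),(522,222)]),.03).round(4))
print("dock rim scene",plane("scene",S([(178,148),(285,248),(200,305),(95,210)]),.03).round(4))
# neighbours in the top view, as coloured blobs at z=.1
for nm,lo,hi in(("green",(45,100,30),(80,255,255)),("yellow",(24,190,60),(32,255,255))):
    for n,im,z in(("scene",s,.0),("top",t,.0)):
        m=cv2.inRange(cv2.cvtColor(im,cv2.COLOR_BGR2HSV),lo,hi)
        for c in cv2.findContours(m,0,1)[0]:
            if cv2.contourArea(c)>60: print(nm,n,cv2.boundingRect(c),plane(n,[c.reshape(-1,2).mean(0)],.07)[0].round(3))
E
```

```text
top-face top ([array([418.8, 328.3]), array([28.4, 23.4]), np.float64(77.0)], array([154, 245]), array([166, 256]))
top-face scene ([array([418. , 331.5]), array([28. , 20.6]), np.float64(71.5)], array([390, 227]), array([402, 238]))
dock rim top [[0.4515 0.3537 0.03  ]
 [0.4325 0.2822 0.03  ]
 [0.3811 0.2956 0.03  ]
 [0.3983 0.3659 0.03  ]]
dock rim scene [[0.3817 0.3096 0.03  ]
 [0.3992 0.3728 0.03  ]
 [0.4477 0.3552 0.03  ]
 [0.4335 0.2945 0.03  ]]
green scene (405, 274, 33, 33) [0.482 0.452 0.07 ]
green scene (200, 241, 67, 44) [0.693 0.037 0.07 ]
green scene (377, 193, 24, 35) [0.32  0.278 0.07 ]
green top (176, 288, 17, 14) [0.309 0.286 0.07 ]
green top (103, 215, 34, 19) [0.482 0.451 0.07 ]
yellow scene (437, 245, 12, 11) [0.346 0.45  0.07 ]
yellow top (104, 253, 15, 15) [0.39  0.468 0.07 ]
yellow top (220, 251, 15, 19) [0.395 0.18  0.07 ]
yellow top (122, 249, 14, 20) [0.394 0.425 0.07 ]
```

Scanner and dock are at about (0.417, 0.329) with a yaw of about −15°. Neighbours are 11 cm or more away. I'll close the fingers along the dock's x, over the 26 mm side. First I turn the tool and travel.

```bash
python3 -m handwheel '[[[0,0,-0.141],[0,0,-8],1],[[0,0,-0.141],[0,0,-8],1],[[0,0,-0.141],[0,0,-8],1],[[0,0,-0.141],[0,0,-8],1],[[0,0,-0.141],[0,0,-8],1],[[0,0,-0.14],[0,0,-8],1],[[0,0,0],[30,-3,0],1],[[0,0,0],[40,-4,0],1]]'
python3 -m handwheel '[[[0,0,0],[40,-4.5,0],1],[[0,0,0],[40,-4.5,0],1],[[0,0,0],[40,-4.5,0],1],[[0,0,0],[40,-4.5,0],1],[[0,0,0],[40,-4.5,0],1],[[0,0,0],[40,-4.5,0],1],[[0,0,0],[40,-4.5,0],1],[[0,0,0],[40,-4.5,0],1]]'
```

```text
clock: 0.9
eef_pos: [0.2907, -0.4897, 0.2614]
orientation: [[0.26, 0.966, -0.0], [0.966, -0.26, -0.0], [-0.0, 0.0, -1.0]]
ft_force: [1.6, -0.2, 0.8]
width: 0.0913
gripper_force: 0.0
clock: 1.7
eef_pos: [0.3388, -0.1696, 0.2618]
orientation: [[0.259, 0.966, -0.0], [0.966, -0.259, 0.0], [0.0, -0.0, -1.0]]
ft_force: [1.3, 0.4, 0.3]
width: 0.0912
gripper_force: 0.0
```

```bash
python3 -m handwheel '[[[0,0,0],[40,-4.5,0],1],[[0,0,0],[40,-4.5,0],1],[[0,0,0],[40,-4.5,0],1],[[0,0,0],[40,-4.5,0],1],[[0,0,0],[40,-4.5,0],1],[[0,0,0],[40,-4.5,0],1],[[0,0,0],[40,-4.5,0],1],[[0,0,0],[40,-4.5,0],1]]'
python3 -m handwheel '[[[0,0,0],[40,-4,0],1],[[0,0,0],[40,-4,0],1],[[0,0,0],[40,-4,0],1],[[0,0,0],[30,-3,0],1],[[0,0,0],[20,-2,0],1],[[0,0,0],[10,-1,0],1],[[0,0,0],[0,0,0],1]]'
python3 - <<'E'
from h import *
for n in("scene","top"): cv2.imwrite(f"pics/{n}1.png",camera(n))
s=read_state(); p=s['eef_pos']; print(p, s['qpos'].round(1))
g=np.array([.417,.329,.122])
print("todo tool mm",(s['orientation'].T@(g-p)*1000).round(1))
a=cv2.imread("pics/scene1.png")[120:320,290:490]; b=cv2.imread("pics/top1.png")[180:330,90:240]
cv2.imwrite("pics/c2.png",np.hstack([cv2.resize(a,(390,390)),cv2.resize(b,(390,390))]))
E
```

```text
clock: 2.5
eef_pos: [0.3869, 0.149, 0.2619]
orientation: [[0.259, 0.966, -0.0], [0.966, -0.259, -0.0], [-0.0, -0.0, -1.0]]
ft_force: [1.1, -0.8, -0.3]
width: 0.0912
gripper_force: 0.0
clock: 3.2
eef_pos: [0.4163, 0.3263, 0.2616]
orientation: [[0.258, 0.966, -0.0], [0.966, -0.258, -0.0], [-0.0, -0.0, -1.0]]
ft_force: [-0.2, 0.3, -0.4]
width: 0.0912
gripper_force: 0.0
[0.41618002 0.32493964 0.2617652 ] [31.5 17.8 86.7 -0.  75.5 46.5]
todo tool mm [  4.2  -0.2 139.8]
```

View pics/c2.png

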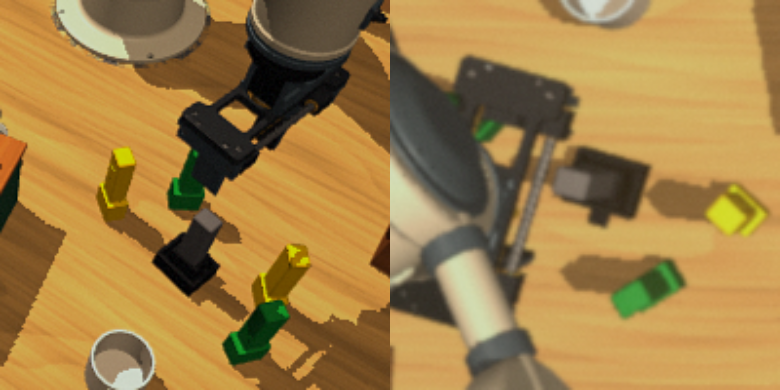

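The gripper hangs above the scanner, and its closing axis lines up with the dock. The grey top face shows clearly in both views, now in full light, so I refine the position once before going down.

```bash
python3 - <<'E'
from h import *
s=cv2.imread("pics/scene1.png");t=cv2.imread("pics/top1.png")
cs=[]
for n,im,(x0,y0,x1,y1) in(("scene",s,(385,220,408,243)),("top",t,(151,238,178,262))):
    h=cv2.cvtColor(im,cv2.COLOR_BGR2HSV)[y0:y1,x0:x1]
    ts,m=cv2.threshold(h[...,2]*(h[...,1]<70).astype(np.uint8),0,255,cv2.THRESH_OTSU)
    c=max(cv2.findContours(m,0,1)[0],key=cv2.contourArea).reshape(-1,2)+[x0,y0]
    M=cv2.minAreaRect(np.float32(plane(n,c,.141)[:,:2]*1000)); q=cv2.minAreaRect(c.astype(np.float32))[0]; cs.append(q); print(n,ts,q,M)
print(tri(*cs))
E
```

```text
scene 52.0 (396.2500305175781, 232.75) ((419.2549133300781, 332.11572265625), (30.000749588012695, 22.705326080322266), 71.52059936523438)
top 0.0 (163.0, 250.5) ((418.14093017578125, 320.61907958984375), (25.385068893432617, 46.58470916748047), 0.8874557614326477)
[0.41599779 0.32729034 0.13127801]
```

```bash
python3 -m handwheel '[[[0,0,0],[5,0.5,25],1],[[0,0,0],[0,0,25],1],[[0,0,0],[0,0,25],1],[[0,0,0],[0,0,25],1],[[0,0,0],[0,0,25],1],[[0,0,0],[0,0,21],1],[[0,0,0],[0,0,20],1],[[0,0,0],[0,0,0],1]]'
python3 -m handwheel '[[[0,0,0],[0,0,0],0.2],[[0,0,0],[0,0,0],0],[[0,0,0],[0,0,0],0],[[0,0,0],[0,0,0],0],[[0,0,0],[0,0,0],0],[[0,0,0],[0,0,0],0],[[0,0,0],[0,0,0],0],[[0,0,0],[0,0,0],0]]'
```

```text
clock: 4.1
eef_pos: [0.417, 0.3286, 0.0943]
orientation: [[0.26, 0.966, -0.003], [0.966, -0.26, -0.002], [-0.003, -0.003, -1.0]]
ft_force: [-0.4, -0.9, 0.2]
width: 0.0914
gripper_force: 0.0
clock: 4.9
eef_pos: [0.4182, 0.3305, 0.0959]
orientation: [[0.259, 0.966, -0.0], [0.966, -0.259, -0.0], [-0.0, -0.0, -1.0]]
ft_force: [-0.2, -0.3, 0.5]
width: 0.0301
gripper_force: 0.0
```

```bash
python3 -m handwheel '[[[0,0,0],[0,0,0],0],[[0,0,0],[0,0,0],0],[[0,0,0],[0,0,0],0],[[0,0,0],[0,0,0],0]]'
```

```text
clock: 5.3
eef_pos: [0.4182, 0.3305, 0.0959]
orientation: [[0.259, 0.966, 0.0], [0.966, -0.259, 0.0], [0.0, 0.0, -1.0]]
ft_force: [0.1, 0.8, -0.5]
width: 0.0256
gripper_force: 30.0
```

The width is 25.6 mm at 30 N, which matches the 26 mm side of the handle. Now I lift it 200 mm and carry it over the code.

```bash
python3 -m handwheel '[[[0,0,0],[0,0,-10],0],[[0,0,0],[0,0,-25],0],[[0,0,0],[0,0,-30],0],[[0,0,0],[0,0,-30],0],[[0,0,0],[0,0,-35],0],[[0,0,0],[0,0,-35],0],[[0,0,0],[0,0,-25],0],[[0,0,0],[0,0,-10],0]]'
python3 -m handwheel '[[[0,0,0],[-10,10,0],0],[[0,0,0],[-20,20,0],0],[[0,0,0],[-24,25,0],0],[[0,0,0],[-24,25,0],0],[[0,0,0],[-24,25,0],0],[[0,0,0],[-24,25,0],0],[[0,0,0],[-24,25,0],0],[[0,0,0],[-24,25,0],0]]'
python3 -m handwheel '[[[0,0,0],[-24,25,0],0],[[0,0,0],[-24,25,0],0],[[0,0,0],[-20,21,0],0],[[0,0,0],[-12,14,0],0],[[0,0,0],[-8,8,0],0],[[0,0,0],[0,0,0],0],[[0,0,0],[0,0,0],0]]'
python3 - <<'E'
from h import *
for n in("scene","top"): cv2.imwrite(f"pics/{n}2.png",camera(n))
s=read_state(); print(s['eef_pos'],s['ft_force'],s['width'])
g=np.array([.614,.0066,.293]); print((s['orientation'].T@(g-s['eef_pos'])*1000).round(1))
a=cv2.imread("pics/scene2.png")[90:290,150:350]; b=cv2.imread("pics/top2.png")[90:290,180:380]
cv2.imwrite("pics/c3.png",np.hstack([cv2.resize(a,(400,400)),cv2.resize(b,(400,400))]))
E
```

```text
clock: 6.1
eef_pos: [0.4188, 0.3309, 0.299]
orientation: [[0.259, 0.966, 0.003], [0.966, -0.259, 0.002], [0.003, 0.003, -1.0]]
ft_force: [1.0, 0.3, -2.0]
width: 0.0261
gripper_force: 30.0
clock: 6.9
eef_pos: [0.5469, 0.1135, 0.2943]
orientation: [[0.259, 0.966, -0.003], [0.966, -0.259, -0.0], [-0.001, -0.002, -1.0]]
ft_force: [1.3, 0.8, -1.6]
width: 0.0257
gripper_force: 30.0
clock: 7.6
eef_pos: [0.6135, 0.0074, 0.2956]
orientation: [[0.259, 0.966, -0.001], [0.966, -0.259, 0.0], [0.0, -0.001, -1.0]]
ft_force: [0.1, -0.0, -1.7]
width: 0.0259
gripper_force: 30.0
[0.61349308 0.00777638 0.29595583] [ 0.52413788  0.0445318  -0.98779447] 0.02611766796569145
[-1.   0.8  3. ]
```

View pics/c3.png

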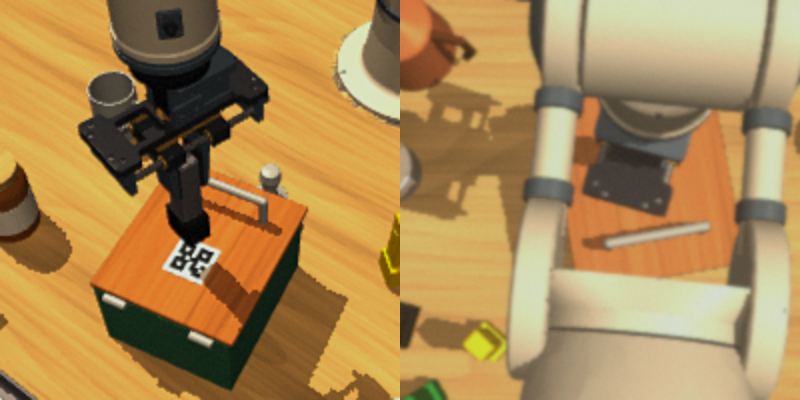

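The scanner is held upright above the code: head underside near scene (245,210), code at (246,220). To confirm it has not slipped in the grip, I compare the head's measured outline with where it should be.

```bash
python3 - <<'E'
from h import *
s=cv2.imread("pics/scene2.png"); st=read_state()
x0,y0,x1,y1=228,188,262,214
m=cv2.inRange(cv2.cvtColor(s,cv2.COLOR_BGR2HSV)[y0:y1,x0:x1],(0,0,0),(180,255,50))
c=max(cv2.findContours(m,0,1)[0],key=cv2.contourArea).reshape(-1,2)+[x0,y0]
print("seen",c.min(0),c.max(0),"lowest",c[c[:,1].argmax()])
p=st['eef_pos'];o=st['orientation']; e=[]
for zz in(.0899,.0479):
  for a in(-23,23):
    for b in(-16,16): e.append(p+o@[a/1e3,b/1e3,zz])
q=proj("scene",e).round(1); print(q.tolist(),q.min(0),q.max(0))
E
```

```text
seen [234 188] [254 213] lowest [242 213]
[[243.3, 195.4], [232.5, 202.0], [254.6, 207.6], [243.7, 214.6], [242.1, 184.7], [230.8, 191.5], [253.8, 197.2], [242.4, 204.3]] [230.8 184.7] [254.6 214.6]
```

```bash
python3 -m handwheel '[[[0,0,0],[0,0,0],0],[[0,0,0],[0,0,0],0],[[0,0,0],[0,0,0],0],[[0,0,0],[0,0,0],0],[[0,0,0],[0,0,0],0],[[0,0,0],[0,0,0],0],[[0,0,0],[0,0,0],0],[[0,0,0],[0,0,0],0]]'
```

```text
clock: 8.5
eef_pos: [0.614, 0.0067, 0.2959]
orientation: [[0.259, 0.966, -0.0], [0.966, -0.259, -0.0], [-0.0, -0.0, -1.0]]
ft_force: [-0.5, -0.2, -1.3]
width: 0.0256
gripper_force: 30.0
```

The head matches its expected outline within about 2 px, with the window 66 mm above the code. I hold for two seconds more, then go back by the reverse path.

```bash

python3 -m handwheel '[[[0,0,0],[0,0,0],0],[[0,0,0],[0,0,0],0],[[0,0,0],[0,0,0],0],[[0,0,0],[0,0,0],0],[[0,0,0],[0,0,0],0],[[0,0,0],[0,0,0],0],[[0,0,0],[0,0,0],0],[[0,0,0],[0,0,0],0]]' >/dev/null
python3 -m handwheel '[[[0,0,0],[0,0,0],0],[[0,0,0],[0,0,0],0],[[0,0,0],[0,0,0],0],[[0,0,0],[0,0,0],0],[[0,0,0],[0,0,0],0],[[0,0,0],[0,0,0],0],[[0,0,0],[0,0,0],0],[[0,0,0],[0,0,0],0]]' >/dev/null
python3 -m handwheel '[[[0,0,0],[0,0,0],0],[[0,0,0],[0,0,0],0],[[0,0,0],[0,0,0],0],[[0,0,0],[0,0,0],0],[[0,0,0],[0,0,0],0],[[0,0,0],[0,0,0],0],[[0,0,0],[0,0,0],0],[[0,0,0],[0,0,0],0]]'
python3 -m handwheel '[[[0,0,0],[10,-10,0],0],[[0,0,0],[20,-20,0],0],[[0,0,0],[24,-25,0],0],[[0,0,0],[24,-25,0],0],[[0,0,0],[24,-25,0],0],[[0,0,0],[24,-25,0],0],[[0,0,0],[24,-25,0],0],[[0,0,0],[24,-25,0],0]]'
python3 -m handwheel '[[[0,0,0],[24,-25,0],0],[[0,0,0],[24,-25,0],0],[[0,0,0],[20,-21,0],0],[[0,0,0],[12,-14,0],0],[[0,0,0],[8,-8,0],0],[[0,0,0],[0,0,0],0],[[0,0,0],[0,0,0],0]]'
python3 - <<'E'
from h import *
s=read_state(); print(s['eef_pos'],(s['orientation'].T@(np.array([.4182,.3305,.0959])-s['eef_pos'])*1000).round(1))
E
```

```text
clock: 10.9
eef_pos: [0.614, 0.0067, 0.2959]
orientation: [[0.259, 0.966, 0.0], [0.966, -0.259, -0.0], [-0.0, 0.0, -1.0]]
ft_force: [-0.5, 0.3, -1.5]
width: 0.0261
gripper_force: 30.0
clock: 11.7
eef_pos: [0.4837, 0.2229, 0.2961]
orientation: [[0.259, 0.966, 0.0], [0.966, -0.259, 0.0], [0.0, 0.0, -1.0]]
ft_force: [0.6, 0.1, -1.9]
width: 0.0259
gripper_force: 30.0
clock: 12.4
eef_pos: [0.4183, 0.3302, 0.296]
orientation: [[0.259, 0.966, 0.0], [0.966, -0.259, -0.0], [-0.0, 0.0, -1.0]]
ft_force: [1.0, 0.5, -0.9]
width: 0.026
gripper_force: 30.0
[0.41830435 0.33022658 0.29595441] [ 3.000e-01 -2.000e-01  2.001e+02]
```

```bash
python3 -m handwheel '[[[0,0,0],[0,0,10],0],[[0,0,0],[0,0,30],0],[[0,0,0],[0,0,35],0],[[0,0,0],[0,0,35],0],[[0,0,0],[0,0,30],0],[[0,0,0],[0,0,20],0],[[0,0,0],[0,0,8],0],[[0,0,0],[0,0,0],0]]'
python3 -m handwheel '[[[0,0,0],[0,0,10],0],[[0,0,0],[0,0,10],0],[[0,0,0],[0,0,7],0],[[0,0,0],[0,0,4],0],[[0,0,0],[0,0,0],0],[[0,0,0],[0,0,0],0]]'
```

```text
clock: 13.2
eef_pos: [0.418, 0.3297, 0.127]
orientation: [[0.26, 0.966, -0.002], [0.966, -0.26, -0.001], [-0.001, -0.001, -1.0]]
ft_force: [-0.4, 0.4, -1.4]
width: 0.0259
gripper_force: 30.0
clock: 13.8
eef_pos: [0.4182, 0.3306, 0.097]
orientation: [[0.259, 0.966, 0.0], [0.966, -0.259, 0.0], [0.0, 0.0, -1.0]]
ft_force: [0.3, 0.9, -1.3]
width: 0.0259
gripper_force: 30.0
```

```bash
python3 -m handwheel '[[[0,0,0],[0,0,1],0],[[0,0,0],[0,0,0],0],[[0,0,0],[0,0,0],0.5],[[0,0,0],[0,0,0],1],[[0,0,0],[0,0,0],1],[[0,0,0],[0,0,0],1],[[0,0,0],[0,0,0],1],[[0,0,0],[0,0,0],1]]'
python3 -m handwheel '[[[0,0,0],[0,0,0],1],[[0,0,0],[0,0,0],1],[[0,0,0],[0,0,0],1],[[0,0,0],[0,0,0],1],[[0,0,0],[0,0,0],1]]'
```

```text
clock: 14.6
eef_pos: [0.4182, 0.3305, 0.0959]
orientation: [[0.259, 0.966, 0.0], [0.966, -0.259, 0.0], [0.0, 0.0, -1.0]]
ft_force: [0.3, 0.1, 0.0]
width: 0.0709
gripper_force: 0.0
clock: 15.1
eef_pos: [0.4182, 0.3305, 0.0959]
orientation: [[0.259, 0.966, -0.0], [0.966, -0.259, -0.0], [-0.0, -0.0, -1.0]]
ft_force: [0.5, 0.5, -0.4]
width: 0.0909
gripper_force: 0.0
```

```bash
python3 -m handwheel '[[[0,0,0],[0,0,-10],1],[[0,0,0],[0,0,-20],1],[[0,0,0],[0,0,-30],1],[[0,0,0],[0,0,-35],1],[[0,0,0],[0,0,-35],1],[[0,0,0],[0,0,-25],1],[[0,0,0],[0,0,-10],1],[[0,0,0],[0,0,0],1]]'
python3 -m handwheel '[[[0,0,0],[-14,8,0],1],[[0,0,0],[-35,22,0],1],[[0,0,-0.1135],[-35,22,0],1]]'
python3 - <<'E'
from h import *
for n in("scene","top"): cv2.imwrite(f"pics/{n}3.png",camera(n))
s=read_state();p=s['eef_pos'];print(p)
a=cv2.imread("pics/scene3.png")[170:300,340:470]; b=cv2.imread("pics/top3.png")[190:320,100:230]
cv2.imwrite("pics/c4.png",np.hstack([cv2.resize(a,(390,390)),cv2.resize(b,(390,390))]))
E
```

```text
clock: 15.9
eef_pos: [0.4186, 0.3308, 0.2623]
orientation: [[0.259, 0.966, 0.002], [0.966, -0.259, 0.001], [0.002, 0.002, -1.0]]
ft_force: [0.2, 0.1, -0.2]
width: 0.091
gripper_force: 0.0
clock: 16.2
eef_pos: [0.446, 0.2341, 0.2594]
orientation: [[0.146, 0.989, -0.002], [0.989, -0.146, -0.001], [-0.002, -0.002, -1.0]]
ft_force: [1.4, 0.1, -0.5]
width: 0.0911
gripper_force: 0.0
[0.44703663 0.23131683 0.25945957]
```

View pics/c4.png

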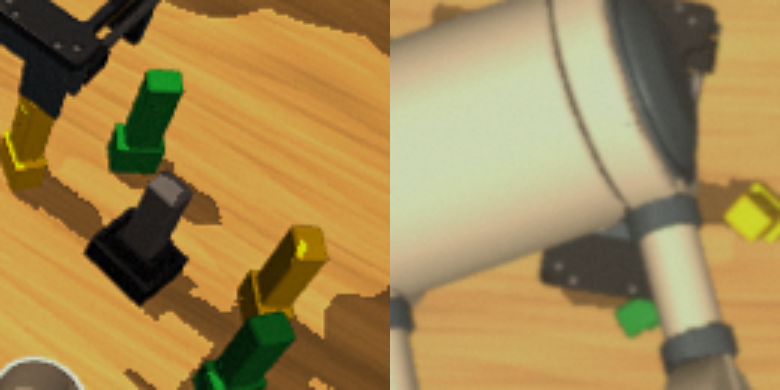

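The scanner stands upright in its dock (scene about (388,248)), released. Next is the lid handle at about (0.521, −0.012), with the tool's y along the bin's x.

```bash
python3 -m handwheel '[[[0,0,-0.1135],[0,0,0],1],[[0,0,-0.1135],[0,0,0],1],[[0,0,-0.1135],[-10,0,0],1],[[0,0,0],[-30,3,0],1],[[0,0,0],[-35,4,0],1],[[0,0,0],[-35,4,0],1],[[0,0,0],[-35,4,0],1],[[0,0,0],[-35,4,0],1]]'
python3 -m handwheel '[[[0,0,0],[-35,4,0],1],[[0,0,0],[-20,2,0],1],[[0,0,0],[-13,1,0],1],[[0,0,0],[0,0,0],1],[[0,0,0],[0,0,0],1]]'
python3 - <<'E'
from h import *
for n in("scene","top"): cv2.imwrite(f"pics/{n}4.png",camera(n))
s=read_state();p=s['eef_pos'];print(p,s['orientation'].round(3))
print((s['orientation'].T@(np.array([.5207,-.0115,.162])-p)*1000).round(1))
a=cv2.imread("pics/scene4.png")[100:300,170:370]; b=cv2.imread("pics/top4.png")[110:310,210:410]
cv2.imwrite("pics/c5.png",np.hstack([cv2.resize(a,(400,400)),cv2.resize(b,(400,400))]))
E
```

```text
clock: 17.1
eef_pos: [0.498, 0.061, 0.2597]
orientation: [[-0.19, 0.982, -0.002], [0.982, 0.19, 0.0], [0.0, -0.002, -1.0]]
ft_force: [0.6, -0.1, 0.6]
width: 0.0914
gripper_force: 0.0
clock: 17.6
eef_pos: [0.5179, -0.0023, 0.2604]
orientation: [[-0.19, 0.982, -0.001], [0.982, 0.19, 0.0], [0.001, -0.001, -1.0]]
ft_force: [-0.5, -0.0, -0.4]
width: 0.091
gripper_force: 0.0
[ 0.51793751 -0.00181097  0.26069718] [[-0.192  0.981 -0.001]
 [ 0.981  0.192  0.   ]
 [ 0.    -0.001 -1.   ]]
[-10.1   0.9  98.7]
```

View pics/c5.png

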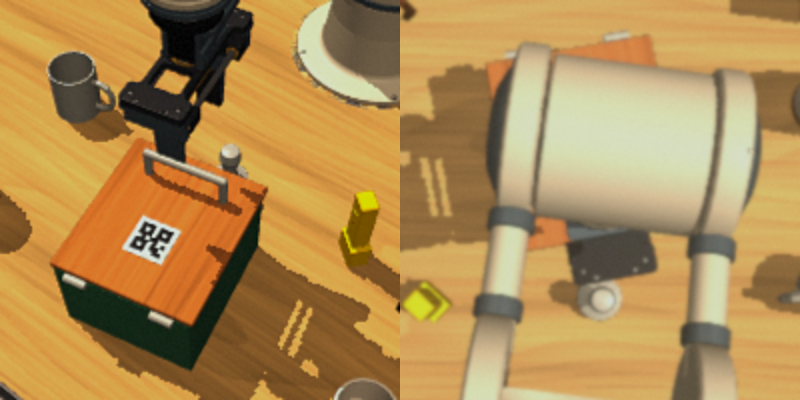

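```bash
python3 - <<'E'
from h import *
print(plane("scene",[(243.5,177),(283.5,189),(263.5,183)],.184).round(4)); 
t=cv2.imread("pics/top0.png"); m=cv2.inRange(cv2.cvtColor(t,cv2.COLOR_BGR2HSV)[198:220,276:340],(0,0,130),(180,75,255))
c=max(cv2.findContours(m,0,1)[0],key=cv2.contourArea).reshape(-1,2)+[276,198]; print(cv2.minAreaRect(np.float32(plane("top",c,.184)[:,:2]*1000)))
E
```

```text
[[ 0.5345 -0.059   0.184 ]
 [ 0.504   0.0468  0.184 ]
 [ 0.5191 -0.0056  0.184 ]]
((521.5344848632812, -11.65555191040039), (9.70772647857666, 118.18331909179688), 10.775408744812012)
```

The bar is confirmed at (0.521, −0.011), lying at 11°. I go down and pinch it.

```bash
python3 -m handwheel '[[[0,0,0],[-5,0.5,10],1],[[0,0,0],[-4,0.5,20],1],[[0,0,0],[0,0,20],1],[[0,0,0],[0,0,20],1],[[0,0,0],[0,0,15],1],[[0,0,0],[0,0,10],1],[[0,0,0],[0,0,4],1],[[0,0,0],[0,0,0],0.5]]'
python3 -m handwheel '[[[0,0,0],[0,0,0],0.3],[[0,0,0],[0,0,0],0],[[0,0,0],[0,0,0],0],[[0,0,0],[0,0,0],0],[[0,0,0],[0,0,0],0],[[0,0,0],[0,0,0],0],[[0,0,0],[0,0,0],0],[[0,0,0],[0,0,0],0]]'
python3 -m handwheel '[[[0,0,0],[0,0,0],0],[[0,0,0],[0,0,0],0],[[0,0,0],[0,0,0],0],[[0,0,0],[0,0,0],0],[[0,0,0],[0,0,0],0]]'
```

```text
clock: 18.5
eef_pos: [0.521, -0.0113, 0.1616]
orientation: [[-0.191, 0.982, -0.001], [0.982, 0.191, 0.0], [0.0, -0.001, -1.0]]
ft_force: [0.2, 0.4, -0.1]
width: 0.086
gripper_force: 0.0
clock: 19.3
eef_pos: [0.5211, -0.0114, 0.1619]
orientation: [[-0.191, 0.982, 0.0], [0.982, 0.191, -0.0], [-0.0, 0.0, -1.0]]
ft_force: [-0.6, 1.0, 0.6]
width: 0.0224
gripper_force: 0.0
clock: 19.8
eef_pos: [0.5206, -0.0115, 0.1618]
orientation: [[-0.191, 0.982, -0.001], [0.982, 0.191, -0.0], [0.0, -0.001, -1.0]]
ft_force: [-3.8, -2.3, 2.0]
width: 0.0114
gripper_force: 30.0
```

The width is 11.4 mm at 30 N, so the 12 mm bar is gripped. I raise it along the arc about the hinge (radius 187 mm), first half, then check.

```bash
python3 -m handwheel '[[[0,0,0],[0,2,-6.2],0],[[0,0,0],[0,1.9,-6.2],0],[[0,0,0],[0,4.8,-12.1],0],[[0,0,0],[0,5.6,-11.8],0],[[0,0,0],[0,6.5,-11.4],0],[[0,0,0],[0,7.2,-10.8],0],[[0,0,0],[0,7.9,-10.4],0],[[0,0,0],[0,0,0],0]]'
```

```text
clock: 20.6
eef_pos: [0.5551, -0.0047, 0.2322]
orientation: [[-0.191, 0.982, -0.003], [0.982, 0.191, -0.001], [-0.0, -0.003, -1.0]]
ft_force: [-19.6, -7.7, 9.6]
width: 0.0111
gripper_force: 30.0
```

```bash
python3 -m handwheel '[[[0,0,0],[0,0,0],0],[[0,0,0],[0,0,0],0]]'; python3 - <<'E'
from h import *
im=camera("scene"); cv2.imwrite("pics/scene5.png",im); cv2.imwrite("pics/c6.png",cv2.resize(im[80:300,170:390],(560,560)))
E
```

```text
clock: 20.8
eef_pos: [0.5542, -0.0049, 0.2311]
orientation: [[-0.191, 0.982, -0.004], [0.982, 0.191, -0.001], [0.0, -0.004, -1.0]]
ft_force: [-18.0, -7.1, 9.4]
width: 0.0115
gripper_force: 30.0
```

View pics/c6.png

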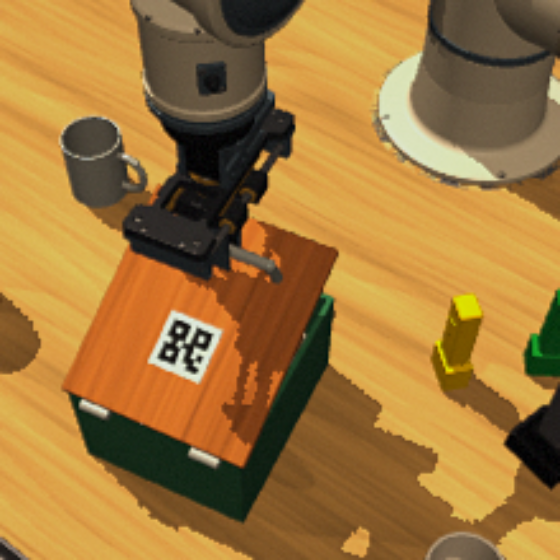

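The lid is part-way up with the bar still in the fingers and the gripper body clear. The force points outward along the radius, so I ease off about 2 mm and read it again.

```bash
python3 -m handwheel '[[[0,0,0],[0,-1.5,-1],0],[[0,0,0],[0,0,0],0],[[0,0,0],[0,0,0],0]]'
```

```text
clock: 21.15
eef_pos: [0.5547, -0.0049, 0.2319]
orientation: [[-0.191, 0.982, -0.001], [0.982, 0.191, -0.0], [0.0, -0.001, -1.0]]
ft_force: [-3.9, -2.3, -2.5]
width: 0.0114
gripper_force: 30.0
```

```bash
python3 -m handwheel '[[[0,0,0],[0,4.2,-5],0],[[0,0,0],[0,4.3,-4.9],0],[[0,0,0],[0,9.1,-9.4],0],[[0,0,0],[0,9.7,-8.7],0],[[0,0,0],[0,0,0],0],[[0,0,0],[0,0,0],0]]'
```

```text
clock: 21.75
eef_pos: [0.5814, 0.0004, 0.2604]
orientation: [[-0.191, 0.982, -0.001], [0.982, 0.191, -0.0], [-0.0, -0.001, -1.0]]
ft_force: [-9.3, -3.2, 4.5]
width: 0.0114
gripper_force: 30.0
```

```bash
python3 -m handwheel '[[[0,0,0],[0,4.5,-4.7],0],[[0,0,0],[0,5.1,-4],0],[[0,0,0],[0,10.6,-7.3],0],[[0,0,0],[0,11,-6.5],0],[[0,0,0],[0,0,0],0],[[0,0,0],[0,0,0],0]]'
python3 - <<'E'
from h import *
p0=np.array([.5206,-.0115,.1618]);d=read_state()['eef_pos']-p0
print(d@[.982,.191,0]*1e3,d[2]*1e3)
E
```

```text
clock: 22.35
eef_pos: [0.6123, 0.0064, 0.2825]
orientation: [[-0.191, 0.982, 0.0], [0.982, 0.191, -0.0], [-0.0, 0.0, -1.0]]
ft_force: [-4.6, -2.5, 0.5]
width: 0.011
gripper_force: 30.0
93.45548855551922 120.71325289112283
```

```bash
python3 -m handwheel '[[[0,0,0],[0,4.9,-2.4],0],[[0,0,0],[0,4.9,-2.1],0],[[0,0,0],[0,10,-4.4],0],[[0,0,0],[0,10.2,-3.7],0],[[0,0,0],[0,6,-2],0],[[0,0,0],[0,4.3,-1.2],0],[[0,0,0],[0,0,0],0],[[0,0,0],[0,0,0],0]]'
python3 - <<'E'
from h import *
p0=np.array([.5206,-.0115,.1618]);d=read_state()['eef_pos']-p0
print(d@[.982,.191,0]*1e3,d[2]*1e3)
ims=[]
for n in("scene","top"):
    im=camera(n); cv2.imwrite(f"pics/{n}6.png",im)
a=cv2.imread("pics/scene6.png")[60:280,170:390]; b=cv2.imread("pics/top6.png")[60:280,200:420]
cv2.imwrite("pics/c7.png",np.hstack([cv2.resize(a,(400,400)),cv2.resize(b,(400,400))]))
E
```

```text
clock: 23.15
eef_pos: [0.6517, 0.014, 0.2989]
orientation: [[-0.191, 0.982, 0.001], [0.982, 0.191, -0.0], [-0.0, 0.001, -1.0]]
ft_force: [-5.3, -1.2, 6.5]
width: 0.0114
gripper_force: 30.0
133.6086428513577 137.0779281740654
```

View pics/c7.png

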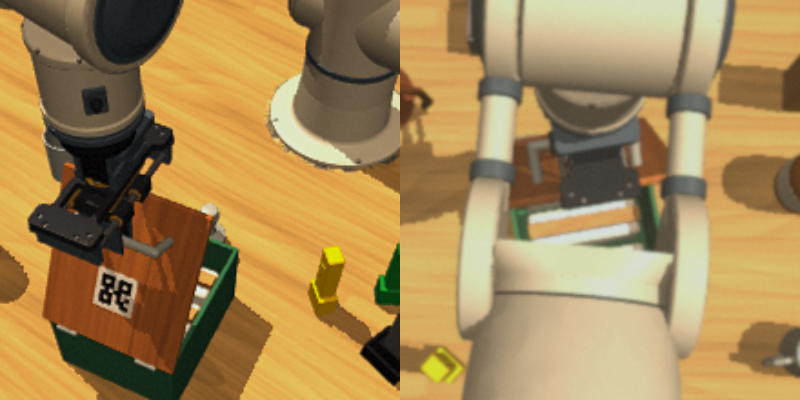

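The lid stands well open with the bar in the fingers and the code at scene (234,219). I measure the opening angle from the code's centre, using the shut picture as reference.

```bash
python3 - <<'E'
from h import *
K,R,t=cam("scene"); c=-R.T@t; n=np.array([-.191,.982,0]); P0=np.array([.6135,.007,.14])
def hit(uv):
    d=R.T@np.linalg.inv(K)@[*uv,1]; return c+d*((P0-c)@n/(d@n))
def code(im,box):
    x0,y0,x1,y1=box; h=cv2.cvtColor(im,cv2.COLOR_BGR2HSV)[y0:y1,x0:x1]
    m=cv2.morphologyEx(cv2.inRange(h,(0,0,125),(180,85,255)),cv2.MORPH_CLOSE,np.ones((7,7)))
    q=max(cv2.findContours(m,0,1)[0],key=cv2.contourArea); (a,b),wh,_=cv2.minAreaRect(q); M=cv2.moments(q); print(wh)
    return M['m10']/M['m00']+x0,M['m01']/M['m00']+y0
hx=np.array([.982,.191,0])
p=hit(code(cv2.imread("pics/scene0.png"),(225,200,268,238))); H=np.array([*(p+.085*hx)[:2],.13]); print(p)
q=hit(code(cv2.imread("pics/scene6.png"),(215,200,252,238))); d=q-H; a,z=-d@hx,d[2]
print(q,"r",np.hypot(a,z),"expect .0856; deg",np.degrees(np.arctan2(z,a))-6.7)
s=read_state(); print(s['clock'],s['ft_force'],s['gripper_force'])
E
```

```text
(23.372549057006836, 19.4333553314209)
[0.61204643 0.00671728 0.13768633]
(21.938894271850586, 26.8505859375)
[0.6622312  0.01647827 0.20628744] r 0.08348963069648009 expect .0856; deg 59.326780730958234
23.25 [-5.78259323 -1.33143239  5.80143556] 30.001811385154724
```

The angle measures 59°, and the radius of 83.5 mm fits the expected 85.6 mm. The kinematic estimate is 60°. I let it settle and hand in.

```bash
python3 -m handwheel '[[[0,0,0],[0,0,0],0],[[0,0,0],[0,0,0],0],[[0,0,0],[0,0,0],0],[[0,0,0],[0,0,0],0],[[0,0,0],[0,0,0],0]]'; python3 -c "
from cell import *
print(hand_in())"
```

```text
clock: 23.75
eef_pos: [0.6516, 0.014, 0.2989]
orientation: [[-0.191, 0.982, 0.001], [0.982, 0.191, -0.0], [-0.0, 0.001, -1.0]]
ft_force: [-5.1, -2.6, 6.4]
width: 0.011
gripper_force: 30.0
the job is handed in; nothing more can be done
None
```

The job is handed in at 23.75 s: the scanner was held steady about 66 mm above the code, stood back in its dock with the lid shut, and the lid is held open at about 60° (59° by camera); no verdict came back.

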